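# Shut the bench caliper on the dosing piston

## Task

Stand the thick dosing piston upright on the bed of the bench caliper, on the centre line between its two open jaws. Then slide the movable jaw, the one with the upright grip tab, shut on it until the piston presses the sprung dial jaw and the dial needle has swung about a quarter turn, and let go, leaving the piston held between the jaws.

Things in the scene. Friction and masses are not known exactly. Their poses are not given: they have to be found in the camera images.
- piston_mid (a point): Thick dosing piston: plain steel cylinder 40 mm across, 64 mm tall, two dark ring grooves, standing loose and upright on the table, about 0.32 kg. Point: its centre, 32 mm above its foot; z up its axis. Not wanted: the slim piston (as tall, but 24 mm thick) and the low flanged end cap (56 mm wide, 26 mm tall) near it.
- caliper: Fixed bench caliper. Dark bed, 100 mm along its x, 320 along y, top at 20 mm. Origin on the table, on the bed's centre line; z up. Jaws: upright plates 40 mm wide, tops at 70 mm. Dial jaw at +y: face at y = +45 mm at rest, yields to +y; behind it (y 105 to 165) a housing 86 mm high, dial face up on top. Movable jaw at -y, closes to +y; starts with its face 85 to 105 mm from the dial jaw's.
- tab (a point): Upright aluminium grip tab of the movable jaw, 24 mm along caliper x, 16 mm along y, top 88 mm above the table, on a 70 mm wide carriage with top at 34 mm. Point: in the tab, 65 mm above the table; axes as the caliper's. The jaw's face lies 45 mm from it to +y. Slides along caliper y with 6 N drag, stays where left; with the piston between both jaws it takes 8 to 13 N.
- anvil (a joint): How far the sprung dial jaw is pressed back (to the caliper's +y), in m: 0 at rest, stop at 0.016. Spring: 1 N plus 0.2 N per mm. The needle points to the caliper's -x at rest and turns clockwise 0.2 rad per mm, so a quarter turn is about 0.008.
Mind the look-alikes: they are no part of the job. Leave any purple look-alike of the part that bears piston_mid alone.

How it is judged:
On the way, in this order (a step that is already met when the one before it is completed fails the run):
1. the thick piston stands upright on the caliper's bed between the open jaws (x of piston_mid in the frame of caliper between -0.018 and 0.018 m and z of piston_mid in the frame of caliper between 0.047 and 0.057 m and angle between piston_mid's own z axis and vertical below 0.15 rad and y of piston_mid in the frame of caliper below 0.045 m and y of piston_mid in the frame of tab above 0.061 m), for 0.2 s.
2. the movable jaw is shut on the piston and the dial jaw is pressed back 3 to 13 mm (x of piston_mid in the frame of caliper between -0.018 and 0.018 m and z of piston_mid in the frame of caliper between 0.047 and 0.057 m and angle between piston_mid's own z axis and vertical below 0.15 rad and value of joint anvil between 0.003 and 0.013 m and y of piston_mid in the frame of tab between 0.061 and 0.069 m), for 0.2 s.
At the end, for the whole second after the job is handed in: The thick piston stands upright (within about 8 degrees) on the bed, its centre within 18 mm of the bed's centre line, touching the movable jaw (within 4 mm), and holds the dial jaw pressed back by 3 to 13 mm (all of step 2).
It also fails if it takes over 42 s, if anything falls off the work surface, if the arm or the gripper's body presses on something with over 40 N, if the wrist force passes 120 N, or if a joint passes its speed limit or range.

## Robot

A 6-joint arm with a two-finger parallel gripper is mounted at the origin on the work surface. World frame = base frame: x ahead of the robot, y to its left, z up, the work surface at z = 0. Lengths are in m, angles in rad, forces in N, time in s.
With the tool pointing down it reaches from about 0.375 to 0.9 m from the base axis. Payload 3.1 kg.
Tool frame: the origin (TCP) lies at the centre of the arm's flange, where the gripper is bolted on; the fingertips stand 173 mm ahead of it and the grasp point (between the pads) lies 155 mm ahead of it; z points along the fingers, x is the direction in which the jaws open and shut, and the axes are right-handed (so a half turn about z gives the same grasp; the last joint's range is limited). The gripper opens to 85 mm and grips with 20 to 120 N. Pads are 22 mm wide; open, the fingers measure 114 mm over their backs; the gripper's body (76 mm by 85 mm) begins 54 mm behind the grasp point. The pads swing forward as they close: fully open they stand 13 mm farther back than shut.
Start: joints at [1.06, 0.527, 1.433, -0, 1.181, -0.178], TCP at [0.204, 0.591, 0.405] pointing down, gripper open.
Joint ranges: [-3.08, 3.08], [-0.75, 2.2], [0.22, 2.44], [-1.43, 4.57], [0, 2.65], [-2.85, 2.85]. Speed limits (rad/s): [2.79, 2.79, 3.14, 3.14, 3.14, 3.14].

## Interface

Orientations are given as a unit quaternion [x, y, z, w].
In Python, from station import manip gives the robot as it stands.
- The arm moves only by the shell command python3 -m jog 'ROWS' [OPENING] [FORCE]. ROWS is JSON, a list that holds one entry, the list of rows, each a list of 4 numbers: the shift along the world's x, y, z in mm, then the turn about the world's z in degrees. A call has exactly 8 rows; each row shifts and turns the commanded pose from where the row before left it; what a row does not reach is not made up. A row lasts 1/8 s, in which the tool goes at most 62.5 mm and 10.7 degrees, less where a joint would pass 70% of its speed; a pose out of reach is approached as far as the arm can. A call is refused whole if a number of a shift passes 62.5 or a number of a turn 10.7, either way. A call with a gripper value outside its range is refused whole. OPENING is the opening in per cent of the stroke, from 0 (shut) to 100 (fully open), set as the call begins (- or left out, the last holds). The fingers move at their own pace and stop on an object; FORCE is the grip in N (left out, the last holds). Time passes only in rows, so rows that do not move let the fingers close, or fill a call up. It gives the time, the measured TCP pose, the force and the opening at its end, in the units of the state.
- manip.sense(): the state, without advancing time (a new reading comes with each control period).
- manip.snapshot(name): name is "scene" or "side" or "wrist"; returns the picture (384x512x3 uint8, red, green, blue); there is no depth.
- manip.camera_info(name): a dict with "fx", "fy", "cx", "cy" (pixels), "k1" (the pictures are not rectified: a ray, as slopes to the right and down, at radius r is drawn at 1 + k1 r^2 times it, then the intrinsics apply), "R" (3x3) and "t" (3): a world point X has camera coordinates R X + t. Camera axes: x right, y down, z forward; pixel columns grow to the right and rows downward; lengths in m; the calibration is good to about 2 mm. A picture is of the moment at which its call begins: read the wrist's pose just before it. camera_info takes no time and is no camera call; for the wrist camera it gives the pose at the moment of the call.
- manip.sign_off(): hands the job in, once; it reports no verdict.
The state is a dict: "t": time; "q": joint angles; "qd": joint speeds; "tau": joint torques, N m; "tcp_pos": TCP position; "tool_rot": TCP orientation; "force": force on the tool from outside, world axes, zero at the start; "ft_torque": the same for the moment, N m; "finger_gap": opening from 0.0 (shut) to 1.0 (fully open).
Only numpy, scipy, OpenCV 4.12 (cv2) and the standard library are available. Lean on these libraries where they do the work, as an engineer would, in place of code of your own. Each camera call takes 0.05 s, during which the arm holds its last target. There are 200 camera calls.

## Working session

There is one attempt and no reset: what is moved stays moved. The work goes in short steps, Python scripts to look and compute and a shell command to move; the robot and the scene stay as the last step left them, time stands still between calls to the robot, and variables do not carry over. Pictures are saved under pics/ and viewed, about 8 in all and at most 12, crops included, and the job is handed in when it is done.

```bash
mkdir -p pics; ls; python3 - <<'E'
from station import manip
import cv2
for n in ("scene","side"):
    cv2.imwrite(f"pics/{n}0.png",manip.snapshot(n)[:,:,::-1])
    c=manip.camera_info(n);print(n,{k:(v.tolist() if hasattr(v,'tolist') else v) for k,v in c.items()})
s=manip.sense();print(s)
a=cv2.imread("pics/scene0.png");b=cv2.imread("pics/side0.png")
cv2.imwrite("pics/both0.png",cv2.hconcat([a,b])) 
E
```

```text
pics
scene {'fx': 457.24642896715375, 'fy': 457.24642896715375, 'cx': 252.24736593119272, 'cy': 198.39585363409742, 'k1': -0.07104913110824346, 'R': [[-0.5122287632069311, 0.8588478504067587, -0.0014366611247236907], [0.46396556060826594, 0.27530703520440686, -0.8419869327587082], [-0.7227431443555558, -0.43195648648752694, -0.5394960065360963]], 't': [0.35472589696301493, -0.147259393067911, 1.2859508228312426]}
side {'fx': 415.84708639735834, 'fy': 415.84708639735834, 'cx': 255.48605860083308, 'cy': 199.17803393601065, 'k1': -0.08754733603510093, 'R': [[0.9576234879275441, -0.28745139764574523, 0.018136961184082756], [-0.19790876891543352, -0.7024546853238591, -0.683658931231748], [0.20925910865685818, 0.6510983866191544, -0.7295762581019696]], 't': [-0.4994765725564104, 0.0903219488819514, 0.9526972474286204]}
{'t': 0.1, 'q': array([ 1.05951284e+00,  5.28326435e-01,  1.43381327e+00, -8.47922473e-06,
        1.18138188e+00, -1.78497599e-01]), 'qd': array([ 0.00039783, -0.00162482, -0.00287293, -0.0001856 ,  0.00033957,
        0.00024046]), 'tau': array([ 1.29675409e-04, -4.43305385e+01, -1.78586465e+01, -2.28025733e-04,
        3.94706483e-03,  3.87388596e-06]), 'tcp_pos': array([0.20398215, 0.59042948, 0.40384744]), 'tool_rot': array([ 8.14454741e-01,  5.80226287e-01, -8.70723141e-04,  4.14794016e-04]), 'force': array([-0.96199063, -0.46979846, -0.30918019]), 'ft_torque': array([-0.00519187,  0.01186011,  0.00620039]), 'finger_gap': 0.9978688245613829}
```

View pics/scene0.png

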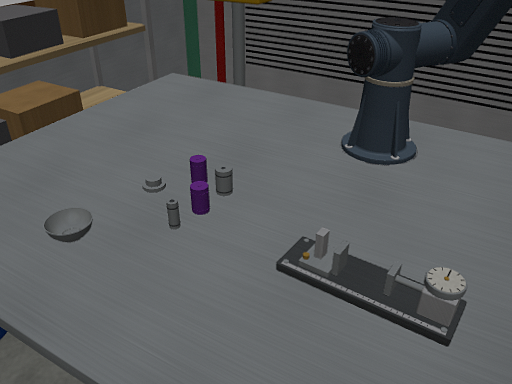

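View pics/side0.png

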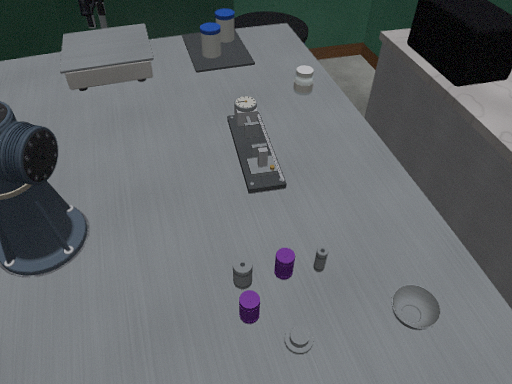

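The scene view has these candidates: grey thick cylinder (224,180), slim cylinder (173,213), end cap (153,183), and purple look-alikes (198,170) and (200,198). The grey, wide (224,180) one fits; in the side view it is at (243,273). I'll confirm it in an enlarged crop.

```bash
cat > h.py <<'E'
import numpy as np, cv2
from station import manip
def ray(n,px,info=None):
    c=info or manip.camera_info(n);d=np.array([(px[0]-c['cx'])/c['fx'],(px[1]-c['cy'])/c['fy']]);u=d.copy()
    for _ in range(20): u=d/(1+c['k1']*(u@u))
    R=np.array(c['R']);t=np.array(c['t']);return -R.T@t,R.T@np.array([u[0],u[1],1])
def onz(n,px,z,info=None):
    o,d=ray(n,px,info);return o+d*(z-o[2])/d[2]
def proj(n,X,info=None):
    c=info or manip.camera_info(n);p=np.array(c['R'])@np.array(X)+np.array(c['t']);u=p[:2]/p[2];u=u*(1+c['k1']*(u@u))
    return np.array([u[0]*c['fx']+c['cx'],u[1]*c['fy']+c['cy']])
E
python3 - <<'E'
import cv2
a=cv2.imread("pics/scene0.png");b=cv2.imread("pics/side0.png")
r=lambda i,x0,y0,w,h,W:cv2.resize(i[y0:y0+h,x0:x0+w],(W,W*h//w),interpolation=cv2.INTER_CUBIC)
top=cv2.hconcat([r(a,140,145,100,75,400),r(b,225,235,100,75,400)])
bot=cv2.hconcat([r(a,270,220,200,150,400),r(b,190,85,140,105,400)])
o=cv2.vconcat([top,bot]);print(o.shape);cv2.imwrite("pics/crop.png",cv2.convertScaleAbs(o,alpha=1.5))
E
```

```text
(600, 800, 3)
```

View pics/crop.png

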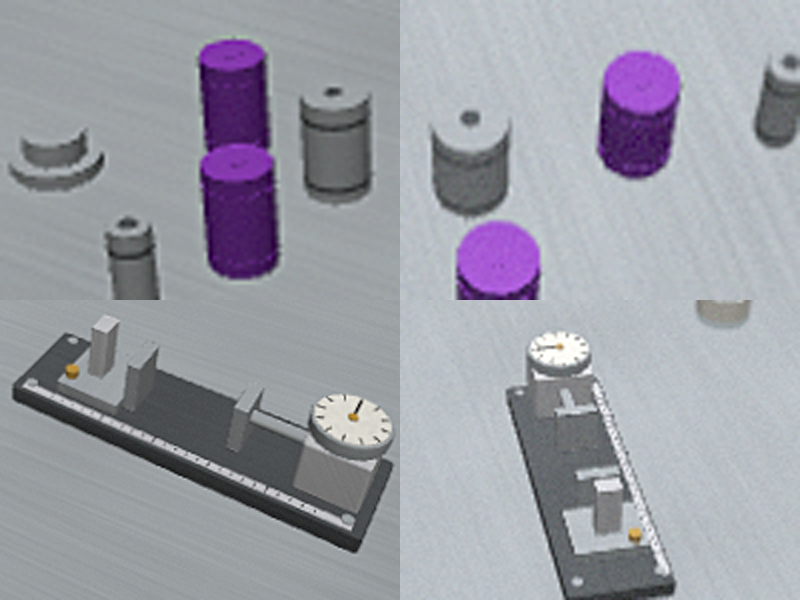

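```bash
python3 - <<'E'
from h import *
np.set_printoptions(precision=4,suppress=True)
f=lambda n,p,z:print(n,p,onz(n,p,z)[:2])
print("piston");f("scene",(223.6,168.6),.064);f("side",(242.5,264.6),.064)
print("slim");f("scene",(172,200.5),.064)
print("purple");f("scene",(198,159),.064);f("scene",(199.5,186.5),.064);f("side",(285,257),.064);f("side",(249.5,298),.064)
print("tab");f("scene",(323,232.5),.088);f("side",(262.5,150.8),.088)
print("dial");f("scene",(446.5,278.5),.1);f("side",(245.6,101.5),.1)
print("screws -x-y,+x-y,+x+y / side");
for p in((306,240),(285.5,262),(443.5,329.5)):f("scene",p,.021)
for p in((252,183.4),(281.7,179.5),(231.7,117.5)):f("side",p,.021)
E
```

```text
piston
scene (223.6, 168.6) [ 0.4262 -0.235 ]
side (242.5, 264.6) [ 0.4209 -0.2403]
slim
scene (172, 200.5) [ 0.5917 -0.2509]
purple
scene (198, 159) [ 0.4179 -0.3137]
scene (199.5, 186.5) [ 0.5183 -0.2354]
side (285, 257) [ 0.5097 -0.2464]
side (249.5, 298) [ 0.4132 -0.3173]
tab
scene (323, 232.5) [0.5652 0.0687]
side (262.5, 150.8) [0.5561 0.0593]
dial
scene (446.5, 278.5) [0.5924 0.2829]
side (245.6, 101.5) [0.5698 0.2642]
screws -x-y,+x-y,+x+y / side
scene (306, 240) [0.5193 0.0189]
scene (285.5, 262) [0.598  0.0146]
scene (443.5, 329.5) [0.6166 0.3016]
side (252, 183.4) [0.5178 0.0194]
side (281.7, 179.5) [0.5954 0.0125]
side (231.7, 117.5) [0.5385 0.3073]
```

Confirmed: the thick piston is the grey one at scene (223.6,168.6), about (0.4235,-0.2375). The caliper's origin is about (0.568,0.160) with yaw -3.9°. The tab is about (0.5605,0.064), and the needle is at rest. Next, move above the piston.

```bash
python3 -m jog '[[[30,-52,0,-9.4],[30,-52,0,-9.4],[30,-52,0,-9.4],[30,-52,0,-9.4],[30,-52,0,-9.4],[30,-52,0,-9.4],[30,-52,0,-9.4],[30,-52,0,-9.2]]]' 75 30
python3 -m jog '[[[-2,-52,-7,0],[-2,-52,-7,0],[-2,-52,-7,0],[-2,-52,-7,0],[-2,-52,-7,0],[-2,-52,-7,0],[-2,-52,-7,0],[-2,-47,-5,0]]]'
python3 - <<'E'
from h import *
s=manip.sense();c=manip.camera_info("wrist");im=manip.snapshot("wrist")
print(s['t'],s['tcp_pos'],s['tool_rot'],proj("wrist",[.4235,-.2375,.064],c))
import pickle;pickle.dump((s,c),open("w1.pkl","wb"))
cv2.imwrite("pics/w1.png",im[:,:,::-1])
E
```

```text
t: 1.1
tcp_pos: [0.4448, 0.1729, 0.4046]
tool_rot: [0.999, -0.038, -0.0, -0.0]
force: [0.6, 0.5, 0.3]
finger_gap: 0.749
t: 2.1
tcp_pos: [0.4277, -0.2382, 0.3502]
tool_rot: [0.999, -0.036, -0.0, -0.0]
force: [1.3, -0.1, 0.6]
finger_gap: 0.749
2.1 [ 0.42774115 -0.23819329  0.35019168] [ 9.99354380e-01 -3.59269045e-02 -1.85655625e-04 -2.14310218e-04] [249.71740804 193.31841997]
```

View pics/w1.png

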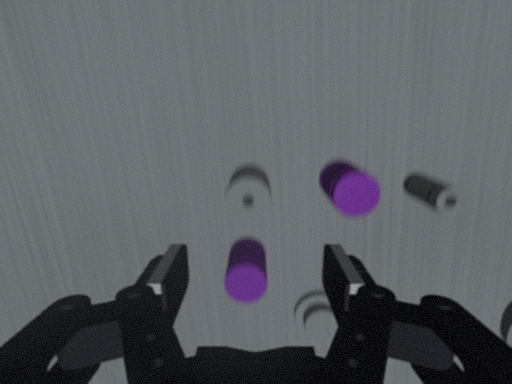

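The wrist view shows the thick piston's top, with its centre hole at about (248,200). Purple look-alikes are at (357,193) and (246,283). The fingers are lined up along the caliper's x.

```bash
python3 - <<'E'
from h import *;import pickle
s,c=pickle.load(open("w1.pkl","rb"));g=cv2.cvtColor(cv2.imread("pics/w1.png"),6)
p=g[185:215,235:262];m=(p<p.min()+25).astype('uint8');n,l,st,ce=cv2.connectedComponentsWithStats(m)
for i in range(1,n):
  if st[i][4]>8: q=ce[i]+[235,185];print(st[i][4],q,onz("wrist",q,.064,c))
E
```

```text
72 [247.72222222 200.63888889] [ 0.4213225  -0.24378583  0.064     ]
```

```bash
python3 -m jog '[[[-6,-5,-10,0],[0,0,-30,0],[0,0,-30,0],[0,0,-30,0],[0,0,-30,0],[0,0,-25,0],[0,0,0,0],[0,0,0,0]]]'
python3 -m jog '[[[0,0,0,0],[0,0,0,0],[0,0,0,0],[0,0,0,0],[0,0,0,0],[0,0,0,0],[0,0,0,0],[0,0,0,0]]]' 0 40
```

```text
t: 3.15
tcp_pos: [0.4221, -0.2406, 0.1961]
tool_rot: [0.999, -0.035, -0.0, -0.0]
force: [-0.9, -0.0, -0.5]
finger_gap: 0.749
t: 4.15
tcp_pos: [0.4222, -0.2412, 0.1969]
tool_rot: [0.999, -0.035, 0.001, 0.0]
force: [-0.9, 1.3, 6.6]
finger_gap: 0.456
```

```bash
python3 -m jog '[[[0,0,40,0],[0,0,45,0],[5,20,35,0],[23,50,0,0],[23,50,0,0],[23,50,0,0],[23,50,0,0],[23,50,0,0]]]'
python3 -m jog '[[[13,50,0,0],[13,50,0,0],[0,30,0,0],[0,7,0,0],[0,0,0,0],[0,0,0,0],[0,0,0,0],[0,0,0,0]]]'
python3 - <<'E'
from h import *;import pickle
s=manip.sense();c=manip.camera_info("wrist");im=manip.snapshot("wrist")
print(s['t'],s['tcp_pos'],s['finger_gap'])
pickle.dump((s,c),open("w2.pkl","wb"))
cv2.imwrite("pics/w2.png",im[:,:,::-1])
cv2.imwrite("pics/s2.png",manip.snapshot("scene")[:,:,::-1])
E
```

```text
t: 5.15
tcp_pos: [0.5423, 0.0304, 0.3157]
tool_rot: [0.999, -0.036, -0.0, 0.0]
force: [0.3, -1.2, -3.1]
finger_gap: 0.456
t: 6.15
tcp_pos: [0.5683, 0.1649, 0.3157]
tool_rot: [0.999, -0.036, -0.0, 0.0]
force: [-0.2, 0.8, -3.6]
finger_gap: 0.457
6.15 [0.5682769  0.16486605 0.31573905] 0.45744024200797556
```

View pics/w2.png

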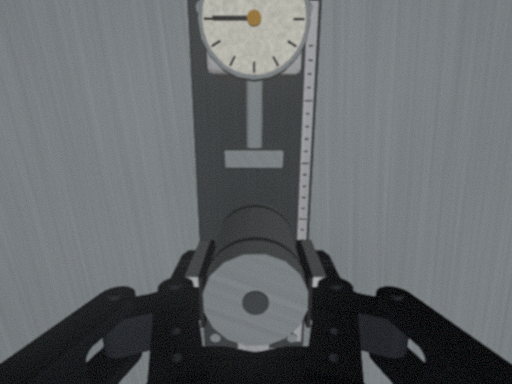

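The wrist view shows the held piston's top, with its hole at (255,302). The dial jaw's top spans columns 225–283, with its front edge at row 167. The bed is centred, and the dial needle points left (rest).

```bash
python3 - <<'E'
from h import *;import pickle
np.set_printoptions(precision=4,suppress=True)
s,c=pickle.load(open("w2.pkl","rb"))
o=np.array([.5677,.1604]);Y=np.array([.0678,.9977]);X=np.array([.9977,-.0678])
def f(n,p,z):
  w=onz("wrist",p,z,c)[:2];print(n,w,"cal",(w-o)@X*1e3,(w-o)@Y*1e3)
f("jaw face L",(225,167),.07);f("jaw face R",(283,167),.07)
f("dial ctr",(254,18),.098);f("piston top",(255,302),.064+.119)
f("bedL@120",(195,120),.02);f("bedR@120",(318,120),.02);f("bedL@210",(199,210),.02);f("bedR@210",(311,210),.02)
E
```

```text
jaw face L [0.5501 0.1966] cal -20.00602911725328 34.88373971639658
jaw face R [0.5901 0.1937] cal 20.08376973479943 34.70281926761765
dial ctr [0.5765 0.28  ] cal 0.6477012038777226 119.95386890412763
piston top [0.5688 0.1652] cal 0.7392819957196041 4.873533594156717
bedL@120 [0.524  0.2279] cal -48.167099064730884 64.38441454407084
bedR@120 [0.6241 0.2206] cal 52.204110647178815 63.91193040788798
bedL@210 [0.5178 0.1507] cal -49.14499725602801 -13.017663244153464
bedR@210 [0.6167 0.1436] cal 49.994940884658384 -13.448835788208582
```

```bash
python3 -m jog '[[[0,-4,-20,0],[0,0,-25,0],[0,0,-20,0],[0,0,-15,0],[0,0,-10,0],[0,0,-5,0],[0,0,-2,0],[0,0,0,0]]]'
```

```text
t: 7.25
tcp_pos: [0.5683, 0.1617, 0.2191]
tool_rot: [0.999, -0.035, 0.0, -0.0]
force: [-0.4, 0.3, -2.7]
finger_gap: 0.456
```

```bash
python3 -m jog '[[[0,0,-1,0],[0,0,-1,0],[0,0,-0.5,0],[0,0,0,0],[0,0,0,0],[0,0,0,0],[0,0,0,0],[0,0,0,0]]]'
```

```text
t: 8.25
tcp_pos: [0.5682, 0.1617, 0.2169]
tool_rot: [0.999, -0.035, 0.0, -0.0]
force: [-1.2, -0.3, 5.7]
finger_gap: 0.455
```

```bash
python3 -m jog '[[[0,0,0,0],[0,0,0,0],[0,0,0,0],[0,0,0,0],[0,0,20,0],[0,0,30,0],[0,-5,50,0],[0,-15,50,0]]]' 75
python3 -m jog '[[[0,-30,0,0],[0,-30,0,0],[0,-30,0,0],[0,-10,0,0],[0,0,0,0],[0,0,0,0],[0,0,0,0],[0,0,0,0]]]'
python3 - <<'E'
from h import *;import pickle
s=manip.sense();c=manip.camera_info("wrist");im=manip.snapshot("wrist")
print(s['t'],s['tcp_pos'],s['finger_gap'])
pickle.dump((s,c),open("w3.pkl","wb"))
cv2.imwrite("pics/w3.png",im[:,:,::-1])
E
```

```text
t: 9.25
tcp_pos: [0.5679, 0.1419, 0.3673]
tool_rot: [0.999, -0.035, -0.0, -0.0]
force: [0.5, -0.0, -0.7]
finger_gap: 0.752
t: 10.25
tcp_pos: [0.5681, 0.0424, 0.3662]
tool_rot: [0.999, -0.035, -0.0, -0.0]
force: [0.8, -0.5, -1.5]
finger_gap: 0.748
10.25 [0.56809071 0.04240699 0.36617421] 0.7484132316805598
```

View pics/w3.png

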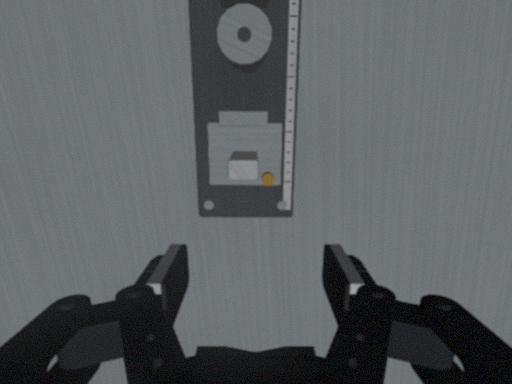

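The piston stands upright between the jaws, with its top hole at (244,34). The tab's top is centred at (244,169.5), and the movable jaw's plate is at rows 111–125.

```bash
python3 - <<'E'
from h import *;import pickle
np.set_printoptions(precision=4,suppress=True)
s,c=pickle.load(open("w3.pkl","rb"))
o=np.array([.5677,.1502]);Y=np.array([.0678,.9977]);X=np.array([.9977,-.0678])
def f(n,p,z):
  w=onz("wrist",p,z,c)[:2];print(n,w,"cal",(w-o)@X*1e3,(w-o)@Y*1e3)
f("tab ctr",(244,169.5),.088);f("tab top edge",(244,160),.088);f("tab bot",(244,179.5),.088)
f("tab L",(229.5,169),.088);f("tab R",(258.5,169),.088);f("jaw front?",(244,111),.07);f("piston",(244,34),.084)
E
```

```text
tab ctr [0.5612 0.0651] cal -0.7465610347675125 -85.30360429837079
tab top edge [0.5618 0.0727] cal -0.6533405189143227 -77.68718556748235
tab bot [0.5605 0.057 ] cal -0.8462959227236141 -93.46410882495911
tab L [0.5497 0.0664] cal -12.289094561488579 -84.8759366884731
tab R [0.5727 0.0647] cal 10.80543173922392 -84.92381707648133
jaw front? [0.5641 0.1097] cal -0.823287894759862 -40.693743121398725
piston [0.5689 0.1631] cal 0.32798327970590285 12.91254791515515
```

```bash
python3 -m jog '[[[-3,11,0,0],[-4,12,-20,0],[0,0,-40,0],[0,0,-35,0],[0,0,-30,0],[0,0,-15,0],[0,0,0,0],[0,0,0,0]]]'
python3 -m jog '[[[0,0,0,0],[0,0,0,0],[0,0,0,0],[0,0,0,0],[0,0,0,0],[0,0,0,0],[0,0,0,0],[0,0,0,0]]]' 0 60
```

```text
t: 11.3
tcp_pos: [0.5617, 0.0648, 0.2272]
tool_rot: [0.999, -0.035, 0.001, 0.0]
force: [-0.6, -0.4, 0.6]
finger_gap: 0.747
t: 12.3
tcp_pos: [0.56, 0.0648, 0.2271]
tool_rot: [0.999, -0.036, -0.001, -0.0]
force: [-4.1, -0.1, 6.3]
finger_gap: 0.276
```

```bash
python3 -m jog '[[[0.3,5,0,0],[0.3,5,0,0],[0.4,5,0,0],[0.3,5,0,0],[0.4,5,0,0],[0.3,5,0,0],[0.3,5,0,0],[0.4,5,0,0]]]'
python3 -m jog '[[[0.1,1.5,0,0],[0.1,1.5,0,0],[0.1,1.5,0,0],[0.1,1.5,0,0],[0.1,1.5,0,0],[0.1,1.5,0,0],[0.1,1,0,0],[0,0,0,0]]]'
python3 - <<'E'
from h import *;import pickle
s=manip.sense();c=manip.camera_info("wrist");im=manip.snapshot("wrist")
print(s['t'],s['tcp_pos'],s['finger_gap'],s['force'])
pickle.dump((s,c),open("w4.pkl","wb"))
sc=manip.snapshot("scene")[230:330,290:480]
cv2.imwrite("pics/w4.png",cv2.vconcat([im[:170,130:386],cv2.resize(sc,(256,135))])[:,:,::-1].repeat(2,0).repeat(2,1)[:600])
E
```

```text
t: 13.3
tcp_pos: [0.5629, 0.1034, 0.2271]
tool_rot: [0.999, -0.035, -0.001, 0.001]
force: [-3.8, -7.6, 5.6]
finger_gap: 0.273
t: 14.3
tcp_pos: [0.5636, 0.113, 0.2271]
tool_rot: [0.999, -0.035, -0.002, 0.002]
force: [-3.9, -8.6, 6.0]
finger_gap: 0.272
14.3 [0.56363093 0.11299735 0.22709177] 0.27227410073090835 [-3.88517353 -8.61894698  5.99005574]
```

View pics/w4.png

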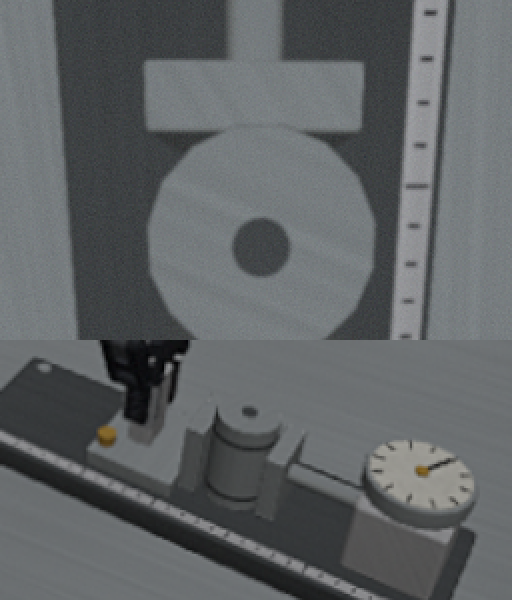

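The piston is on the dial jaw and centred, and the scene view shows the needle already turned clockwise: centre (446.6,278.5), tip (458.8,273.3). Next, measure its angle.

```bash
python3 - <<'E'
from h import *
a=lambda p,q:np.degrees(np.arctan2(*(onz("scene",q,.098)-onz("scene",p,.098))[[1,0]]))
r=a((446.5,278.5),(450.5,270));n=a((446.6,278.5),(458.8,273.3));print(r,n,(r-n)%360, np.radians((r-n)%360)/.2)
E
```

```text
176.21546135619786 146.66571104746683 29.549750308731035 2.578702180147837
```

```bash
python3 -m jog '[[[0.1,1,0,0],[0.1,1,0,0],[0.1,1,0,0],[0,1,0,0],[0.1,1,0,0],[0,0.5,0,0],[0,0,0,0],[0,0,0,0]]]'
python3 -m jog '[[[0,0,0,0],[0,0,0,0],[0,0,0,0],[0,0,0,0],[0,0,0,0],[0,0,20,0],[0,0,40,0],[0,-20,60,0]]]' 75
python3 -m jog '[[[0,-20,40,0],[0,-20,0,0],[0,0,0,0],[0,0,0,0],[0,0,0,0],[0,0,0,0],[0,0,0,0],[0,0,0,0]]]'
python3 - <<'E'
from h import *
s=manip.sense();im=manip.snapshot("wrist");print(s['t'],s['tcp_pos'],s['force'])
sc=manip.snapshot("scene")[230:330,290:480]
cv2.imwrite("pics/w5.png",cv2.vconcat([im[:150,130:386],cv2.resize(sc,(256,135))])[:,:,::-1].repeat(2,0).repeat(2,1)[:600])
E
```

```text
t: 15.4
tcp_pos: [0.5641, 0.1182, 0.2271]
tool_rot: [0.999, -0.035, -0.002, 0.002]
force: [-4.3, -9.7, 6.3]
finger_gap: 0.27
t: 16.4
tcp_pos: [0.5643, 0.1012, 0.3451]
tool_rot: [0.999, -0.035, -0.002, -0.0]
force: [0.8, -1.6, 0.4]
finger_gap: 0.746
t: 17.4
tcp_pos: [0.565, 0.0606, 0.3854]
tool_rot: [0.999, -0.035, -0.0, -0.0]
force: [0.3, 0.2, -0.3]
finger_gap: 0.75
17.4 [0.56495931 0.06060845 0.38540066] [ 0.3120952   0.16765193 -0.33233222]
```

View pics/w5.png

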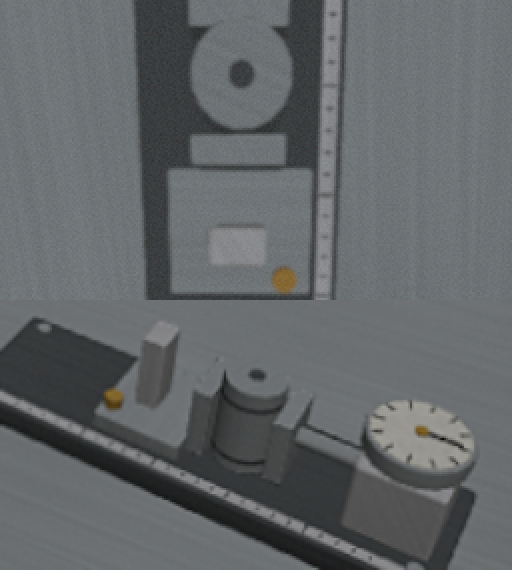

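Jaws shut on the upright, centred piston. The needle now points along caliper +y: centre (446.6,278.5), tip (462.5,283.7). Next, compute the angle and, if it is good, hand in.

```bash
python3 - <<'E'
from h import *
d=onz("scene",(462.5,283.7),.098)-onz("scene",(446.6,278.5),.098)
v=np.radians(176.2)-np.arctan2(d[1],d[0]);print(np.degrees(v),v/.2)
if 5<v/.2<11: print(manip.sign_off())
E
```

```text
85.55101879432038 7.465734781982201
the job is handed in; nothing more can be done
None
```

The thick grey piston now stands on the caliper's bed, held between the two jaws, and I handed the job in at about 17.5 s. I gripped it, set it down near the centre line, then slid the movable jaw shut by its tab and let go.

**Last checks, after letting go:**
- **Needle:** it had turned about 86° from rest, so the dial jaw is pressed back about 7.5 mm (the goal was about 8 mm).
- **Piston:** the pictures showed it upright and visually centred, touching both jaws. It measured about 0.3 mm off the centre line just after it was set down. I did not measure that again once the jaws were shut.
- **Look-alikes:** I did not touch the purple ones, the slim piston or the end cap.

**What disagreed:**
- My first guess for the caliper's origin, taken as the centre of its bed, was about 10 mm off along its y. I corrected it from the wrist view of the dial jaw before setting the piston down.
- The scene and side cameras differed by 5 to 10 mm on the piston and the tab. I used wrist-camera readings for both instead.

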